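# Eject a canister and stop it with the other finger

### The job

Press down the button of the white dispenser on the side of the bamboo riser with one finger so that it kicks out the clear canister, and stop the canister with your other finger before it rolls off the end of the lane. Finish like that, still holding the button down and with the canister lying still against your finger on the lane; do not squeeze or lift the canister, and leave the other things on and around the riser alone.

Things in the scene. Friction and masses are not known exactly. Their poses are not given: they have to be found in the camera images.
- dispenser: White plastic push dispenser, fixed, clamped at varying height to the outside of the riser's end panel. Origin: on the button's vertical axis at the level of its underside. z up; -x: the way the canister rolls; +y: towards the panel, whose outer face is at y=55 mm. Button at x=y=0, on a housing 30 x 44 mm with top at z=50. Nothing of it rises over the button or the lane.
- button_top (a point): Centre of the top face of the button (white round cap, diameter 20 mm); moves down with it. In the dispenser's frame its z is 70 mm released, 60 mm fully down.
- button (a joint): Button travel in m, 0 released to 0.010 fully down. Spring: 1 N at first, about 5.5 N fully down, plus about 1 N while the canister is pushed; springs back when let go. At about 5 to 7 mm the canister goes over the sill, and then runs off the open end of the lane within about half a second unless a finger already stands in its way.
- canister: Closed clear plastic canister with grey end caps, diameter 32, length 46 mm, about 70 g, lying across the lane (axis along the dispenser's y). Origin: its centre, at first at x=-41, z=76 mm in the dispenser's frame, behind the sill. When stopped, its centre must lie between x=-56 and -115 mm.
- lane (a point): Point on the floor of the lane, on its middle line, at x=-92, z=48 mm in the dispenser's frame. The lane: straight, open above, from x=-24 to -153, sloping down 12 degrees to -x, 50 mm wide between low walls 16 mm higher than its floor. A sill 2 mm high across it at x=-47 holds the canister back at first.
- lane_end (a point): Middle of the floor's edge at the open lower end of the lane (x=-153, z=35 mm in the dispenser's frame); nothing stops the canister there.
- pusher_face (a point): Point on the front of the grey pusher plate (36 mm wide, 18 mm long, leaning back 45 degrees) that lies low between button and canister; at x=-28, z=63 mm in the dispenser's frame at first. The plate reaches back to x=-17 and up to z=73 mm at first; it moves 1.8 mm to -x for each mm of button travel and lifts the canister over the sill.
- riser: Bamboo two-level riser, fixed, 220 x 405 x 220 mm (its own x, y, z), decks with tops at z=97 and z=220 mm; origin on the table under its middle. The dispenser is on its -y end.
- coffee_jar: Closed coffee jar with a green lid, diameter 84 mm, height 130 mm, on the upper deck; origin under its middle. Leave alone.
- spare_canister: A second, equal clear canister (diameter 32, height 46 mm) standing upright on the upper deck; origin under its middle. Leave alone.
- sugar_tin: Steel tin, diameter 64, height 70 mm, on the lower deck; origin under its middle. Leave alone.
- bowl: White bowl, diameter 110, height 45 mm, on the lower deck; origin under its middle. Leave alone.
- mug: Yellow enamel mug, diameter 80, height 85 mm, on the table in front of the riser; origin under its middle. Leave alone.
- tamper: Steel coffee tamper, diameter 56, height 88 mm, on the table in front of the riser; origin under its middle. Leave alone.
- spoon: Stainless spoon, 170 mm long, flat on the table beside the dispenser, on the side away from the riser. Leave alone.

How it is judged:
By the outcome, as a careful person would: the job done as asked, in the order asked, and still so for the second after the job is handed in, while the arm keeps its last pose, push and grip.
It also fails if it takes over 32 s, if anything falls off the work surface, if the arm or the gripper's body presses on something with over 40 N, if the wrist force passes 120 N, or if a joint passes its speed limit or range.

### The arm

A 6-joint arm with a two-finger parallel gripper is mounted at the origin on the work surface. World frame = base frame: x ahead of the robot, y to its left, z up, the work surface at z = 0. Lengths are in m, angles in rad, forces in N, time in s.
With the tool pointing down it reaches from about 0.275 to 0.725 m from the base axis. Payload 5.6 kg.
Tool frame: the origin (TCP) lies at the very end of the fingers, on their centre line; the grasp point (between the pads) lies 19 mm behind it; z points along the fingers, y is the line along which they close (so a half turn about z gives the same grasp; the last joint's range is limited). The gripper opens to 85 mm and grips with 20 to 120 N. Pads are 22 mm wide; open, the fingers measure 114 mm over their backs; the gripper's body (76 mm by 85 mm) begins 54 mm behind the grasp point. The pads swing forward as they close: fully open they stand 13 mm farther back than shut.
Start: joints at [-1.028, 0.255, 0.108, 0, -1.424, -0.285], TCP at [0.14, -0.532, 0.231] pointing down, gripper open.
Joint ranges: [-2.95, 2.95], [-1.21, 1.97], [-1.09, 1.5], [-2.87, 1.71], [-2.94, -0.07], [-3.05, 3.05]. Speed limits (rad/s): [2.57, 2.57, 3.14, 3.14, 3.14, 3.14].

### API

Orientations are given as a unit quaternion [w, x, y, z].
In Python, from plant import read_state, grab_frame, finish_job, look_for gives the robot as it stands. The module is installed in compiled form; this text tells all that it offers.
- The arm moves only by the tool apply_moves, never from a script. Its argument "rows" is a list of rows, each an object of numbers: "x", "y", "z": the shift along the tool's x, y, z as a fraction of full scale; "wx", "wy", "wz": the turn, a rotation vector about the tool's x, y, z as a fraction of full scale; "claw": the opening, from -1 (shut) to 1 (fully open). A call has 1 to 5 rows; each row is the pose to reach, as a shift and turn from the pose commanded when the call began, along the tool's axes at that moment; what a row does not reach only later rows make up. Full scale, the value 1, is 100 mm for a shift and pi/2 rad for a turn. A row lasts 1/12 s, in which the tool goes at most 41.7 mm and 7.16 degrees, less where a joint would pass 70% of its speed; a pose out of reach is approached as far as the arm can. A call with a number of a shift or a turn outside -1 to 1 is refused whole. A call with a gripper value outside its range is refused whole. The fingers move at their own pace and stop on an object; the grip force is fixed at half the most. Time passes only in rows, so rows that repeat a pose let the fingers close. It gives the time, the measured TCP pose, the force, the opening and the grip force at its end, in the units of the state.
- read_state(): the state, without advancing time (a new reading comes with each control period).
- grab_frame(name): name is "side" or "top" or "wrist"; returns a dict with "color" (420x560x3 uint8, red, green, blue), "fx", "fy", "cx", "cy" (pixels), "D" ([k1, k2, p1, p2, k3] as OpenCV has them; the pictures are not rectified), "world_from_camera" (4x4, takes a point from camera to world coordinates); the wrist camera has in their place "mount" (4x4, takes a point from camera to tool coordinates, whose origin is the TCP and whose axes are the flange's). Camera axes: x right, y down, z forward; pixel columns grow to the right and rows downward; lengths in m; the calibration is good to about 2 mm. A picture is of the moment at which its call begins: read the wrist's pose just before it. There is no depth.
- finish_job(): hands the job in; it is judged then, once.
Trained networks look in a picture, given as the dict that the camera call returned (one of the last four; its "shot" number tells which), for a name from the list of things; names that differ only in an ending like _2 or _b are one class to them, and where a whole thing is asked for, a point or a joint stands for the part that bears it (a point fixed in the world has none). Each returns a list of dicts, best first, with "score" (0 to 1); they miss things now and then, are a little off and sometimes report something else, mostly with a low value. They report only what shows in the picture. A call takes as long as a camera call.
- look_for(picture, query): "xy" ([column, row] in pixels, amid what is visible of it).
The state is a dict: "clock": time; "qpos": joint angles; "dq": joint speeds; "joint_torque": joint torques, N m; "tool_pos": TCP position; "orientation": TCP orientation; "wrist_force": force on the tool from outside, world axes, zero at the start; "torque": the same for the moment, N m; "finger_gap": finger opening in m; "gripper_force": force on a finger pad.
Only numpy, scipy, OpenCV 4.12 (cv2) and the standard library are available. Lean on these libraries where they do the work, as an engineer would, in place of code of your own. Each camera call takes 0.05 s, during which the arm holds its last target. There are 200 camera calls.

## Working session

There is one attempt and no reset: what is moved stays moved. The work goes in short steps, Python scripts to look and compute and a tool call to move; the robot and the scene stay as the last step left them, time stands still between calls to the robot, and variables do not carry over. Pictures are saved under pics/ and viewed, at most 10 in all, crops included, and the job is handed in when it is done.

Besides the shell and the picture viewer there is one more tool, called by a JSON object that holds its "fn" and its "kwargs", one argument or row to a line. apply_moves: Moves the arm, as the interface text tells. Shift numbers are shares of 100 mm and turn numbers shares of pi/2 rad, none past 1 either way. Its arguments: {"type":"object","properties":{"rows":{"type":"array","items":{"type":"object","properties":{"x":{"type":"number"},"y":{"type":"number"},"z":{"type":"number"},"wx":{"type":"number"},"wy":{"type":"number"},"wz":{"type":"number"},"claw":{"type":"number"}}}}},"required":["rows"]}

```bash
mkdir -p pics
cat > h.py <<'E'
import numpy as np, cv2
from plant import *
from scipy.spatial.transform import Rotation as R
def T_tool(s):
    q=s["orientation"]; T=np.eye(4); T[:3,:3]=R.from_quat([q[1],q[2],q[3],q[0]]).as_matrix(); T[:3,3]=s["tool_pos"]; return T
def shot(n):
    s=read_state(); p=grab_frame(n)
    p["T"]=p["world_from_camera"] if "world_from_camera" in p else T_tool(s)@np.array(p["mount"])
    return p
def K(p): return np.array([[p["fx"],0,p["cx"]],[0,p["fy"],p["cy"]],[0,0,1.]])
def ray(p,xy):
    u=cv2.undistortPoints(np.array([[xy]],float),K(p),np.array(p["D"],float))[0,0]
    T=np.array(p["T"]); d=T[:3,:3]@[u[0],u[1],1]; return T[:3,3],d/np.linalg.norm(d)
def proj(p,X):
    W=np.linalg.inv(np.array(p["T"])); r,_=cv2.Rodrigues(W[:3,:3])
    return cv2.projectPoints(np.atleast_2d(np.array(X,float)),r,W[:3,3],K(p),np.array(p["D"],float))[0][:,0]
def tri(rs):
    A=0;b=0
    for o,d in rs:
        P=np.eye(3)-np.outer(d,d);A=A+P;b=b+P@o
    X=np.linalg.solve(A,b); return X,[float(np.linalg.norm((np.eye(3)-np.outer(d,d))@(X-o))) for o,d in rs]
def save(p,n,crop=None,sc=1):
    im=p["color"][:,:,::-1]
    if crop: im=im[crop[1]:crop[3],crop[0]:crop[2]]
    cv2.imwrite("pics/"+n,cv2.resize(im,None,fx=sc,fy=sc,interpolation=cv2.INTER_CUBIC))
E
python3 - <<'E'
from h import *
s=read_state(); print(s["clock"],s["tool_pos"],s["orientation"],s["finger_gap"])
P={}
for n in ["side","top","wrist"]:
    p=P[n]=shot(n); print(n,np.round(p["T"][:3,3],3))
    for q in ["button_top","canister","dispenser","pusher_face","riser","spoon","mug"]:
        print(n,q,[(np.round(r["xy"],1).tolist(),round(r["score"],2)) for r in look_for(p,q)[:3]])
import pickle; pickle.dump(P,open("P.pkl","wb"))
ims=[cv2.resize(P[n]["color"][:,:,::-1],None,fx=.71,fy=.71) for n in P]
save(P["side"],"side.png",None,1.4);save(P["top"],"top.png",None,1.4);save(P["wrist"],"wrist.png",None,1.4)
E
```

```text
0.0 [ 0.14013079 -0.53132334  0.23037284] [-1.67439106e-04 -1.28502947e-01  9.91708644e-01  9.64561782e-04] 0.08557058200496878
side [ 0.311 -0.744  0.619]
side button_top [([330.1, 212.2], 0.42)]
side canister [([303.9, 211.8], 0.61), ([265.4, 96.8], 0.51)]
side dispenser [([290.3, 235.3], 0.73), ([308.3, 213.6], 0.19)]
side pusher_face []
side riser [([292.3, 173.9], 0.76)]
side spoon [([329.3, 215.0], 0.72), ([338.8, 338.3], 0.68)]
side mug [([208.4, 243.7], 0.81)]
top [0.486 0.047 0.95 ]
top button_top [([326.0, 167.9], 0.39)]
top canister [([117.9, 157.4], 0.72), ([333.9, 188.7], 0.71)]
top dispenser [([331.1, 214.3], 0.78)]
top pusher_face []
top riser [([202.4, 166.6], 0.78)]
top spoon [([374.9, 186.1], 0.84), ([333.7, 187.8], 0.45)]
top mug [([245.8, 271.0], 0.6)]
wrist [ 0.07  -0.551  0.375]
wrist button_top []
wrist canister []
wrist dispenser []
wrist pusher_face []
wrist riser []
wrist spoon []
wrist mug []
```

View pics/side.png

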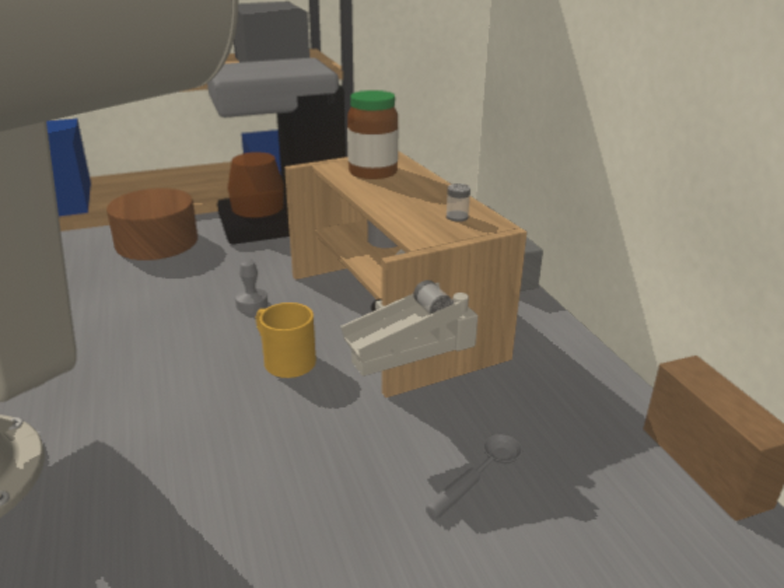

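View pics/top.png

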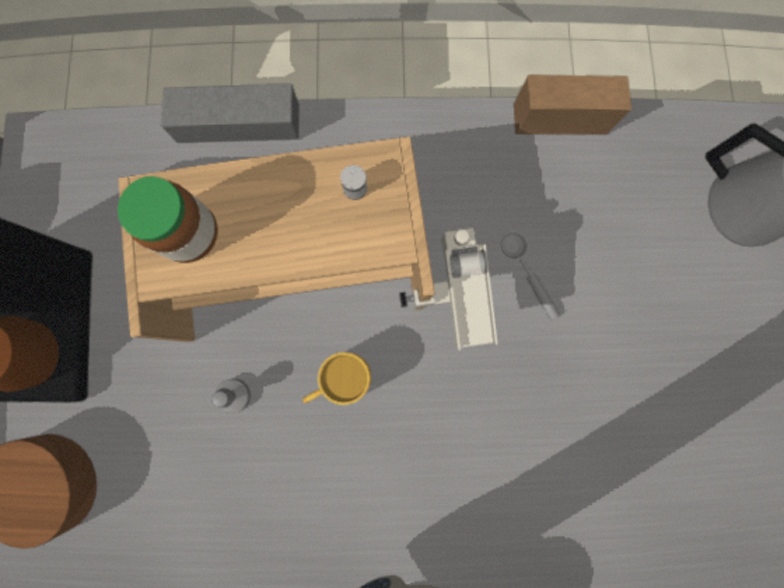

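Run:
```python
from h import *
import pickle;P=pickle.load(open("P.pkl","rb"));a,b=P["side"],P["top"]
for n,x,y in [("btn",(330.1,212.2),(326,167.9)),("can",(303.9,211.8),(333.9,188.7)),("disp",(290.3,235.3),(331.1,214.3)),("riser",(292,174),(202,166.6))]:
    print(n,tri([ray(a,x),ray(b,y)]))
```

```text
btn (array([ 0.65560211, -0.05874781,  0.17302019]), [0.0013180352455576607, 0.0013180352455577106])
can (array([ 0.60552751, -0.06845105,  0.1898014 ]), [0.004211664244254462, 0.0042116642442544825])
disp (array([ 0.56987866, -0.07025725,  0.14733622]), [0.00564374128992829, 0.005643741289928284])
riser (array([0.67541367, 0.19298754, 0.13086625]), [0.004245644723791585, 0.004245644723791585])
```

The side view shows the dispenser on the panel's near end: button at about (460,300), canister at (432,296) and the open lane end at about (342–358, 327–370). In the top view the button is at (461,237), the canister at (468,262) and the lane-end corners at (459,349) and (496,345). The lane runs towards the robot. Next I fit the dispenser pose.

```bash
cat >> h.py <<'E'
def Tdisp(v): 
    T=np.eye(4);T[:3,:3]=R.from_euler("z",v[3]).as_matrix();T[:3,3]=v[:3];return T
E
python3 - <<'E'
from h import *
from scipy.optimize import least_squares
import pickle;P=pickle.load(open("P.pkl","rb"));a,b=P["side"],P["top"]
pts=[(b,(0,0,.070),(329.2,169)),(a,(0,0,.070),(328.8,211.5)),(b,(-.153,.0265,.051),(328.2,249)),(b,(-.153,-.0265,.051),(354.2,246.3)),
(b,(-.041,0,.076),(333.9,188.5)),(a,(-.041,0,.076),(307.5,211.5))]
f=lambda v:np.concatenate([proj(p,(Tdisp(v)@[*X,1])[:3])[0]-u for p,X,u in pts])
r=least_squares(f,[.656,-.059,.103,0.],loss="soft_l1"); print(r.x,np.degrees(r.x[3]));print(np.round(r.fun.reshape(-1,2),1))
np.save("v.npy",r.x)
print("can",tri([ray(a,(307.5,211.5)),ray(b,(333.9,188.5))]),"end top-of-wall",)
s=read_state();T=T_tool(s);print(np.round(T,3));p=P["wrist"];print(np.round(p["mount"],3));print(s["wrist_force"])
E
```

```text
[ 0.64972623 -0.06465407  0.11180625  0.12396437] 7.102635358357091
[[ 0.7  0.2]
 [-0.7 -1.3]
 [-0.4  0.1]
 [ 0.  -1.2]
 [-0.2  0.7]
 [ 0.8  0.9]]
can (array([ 0.6088206 , -0.06939453,  0.18967827]), [0.001247163470577988, 0.0012471634705779277]) end top-of-wall
[[-0.967 -0.255 -0.     0.14 ]
 [-0.255  0.967 -0.    -0.532]
 [ 0.    -0.    -1.     0.231]
 [ 0.     0.     0.     1.   ]]
[[ 0.001 -0.958 -0.286  0.072]
 [ 1.     0.001 -0.002 -0.001]
 [ 0.002 -0.286  0.958 -0.143]
 [ 0.     0.     0.     1.   ]]
[-0.50737372  0.53998044 -0.69591191]
```

{"fn": "apply_moves", "kwargs": {
  "rows": [
    {"x": -0.32, "y": 0.18, "claw": 1},
    {"x": -0.63, "y": 0.36, "claw": 1},
    {"x": -0.94, "y": 0.545, "claw": 1},
    {"x": -0.94, "y": 0.545, "claw": 1}
  ]
}}

```text
$.rows[0]: bad value
```

{"fn": "apply_moves", "kwargs": {
  "rows": [
    {"x": -0.32, "y": 0.18, "claw": 1},
    {"x": -0.63, "y": 0.36, "claw": 1},
    {"x": -0.94, "y": 0.545, "claw": 1},
    {"x": -0.94, "y": 0.545, "claw": 1}
  ]
}}

```text
$.rows[0]: bad value
```

{"fn": "apply_moves", "kwargs": {
  "rows": [
    {"x": -0.32, "y": 0.18, "wz": -0.08, "claw": 1},
    {"x": -0.63, "y": 0.36, "wz": -0.15, "claw": 1},
    {"x": -0.94, "y": 0.545, "wz": -0.22, "claw": 1},
    {"x": -0.94, "y": 0.545, "wz": -0.25, "claw": 1}
  ]
}}

```text
$.rows[0]: bad value
```

{"fn": "apply_moves", "kwargs": {
  "rows": [
    {"x": -0.32, "y": 0.18, "z": 0, "wx": 0, "wy": 0, "wz": 0, "claw": 1},
    {"x": -0.63, "y": 0.36, "z": 0, "wx": 0, "wy": 0, "wz": 0, "claw": 1},
    {"x": -0.94, "y": 0.545, "z": 0, "wx": 0, "wy": 0, "wz": 0, "claw": 1},
    {"x": -0.94, "y": 0.545, "z": 0, "wx": 0, "wy": 0, "wz": 0, "claw": 1}
  ]
}}

```text
clock: 1.53
tool_pos: [0.2204, -0.4521, 0.2316]
orientation: [0.001, -0.13, 0.991, 0.0]
wrist_force: [-0.9, -0.6, 0.3]
finger_gap: 0.0854
gripper_force: 0.0
```

{"fn": "apply_moves", "kwargs": {
  "rows": [
    {"x": -0.32, "y": 0.18, "z": 0, "wx": 0, "wy": 0, "wz": 0, "claw": 1},
    {"x": -0.63, "y": 0.36, "z": 0, "wx": 0, "wy": 0, "wz": 0, "claw": 1},
    {"x": -0.94, "y": 0.545, "z": 0, "wx": 0, "wy": 0, "wz": 0, "claw": 1},
    {"x": -0.94, "y": 0.545, "z": 0, "wx": 0, "wy": 0, "wz": 0, "claw": 1}
  ]
}}

```text
clock: 1.87
tool_pos: [0.2975, -0.3753, 0.2314]
orientation: [0.001, -0.131, 0.991, 0.0]
wrist_force: [-0.8, 0.0, -0.3]
finger_gap: 0.0852
gripper_force: 0.0
```

{"fn": "apply_moves", "kwargs": {
  "rows": [
    {"x": -0.32, "y": 0.18, "z": 0, "wx": 0, "wy": 0, "wz": 0, "claw": 1},
    {"x": -0.63, "y": 0.36, "z": 0, "wx": 0, "wy": 0, "wz": 0, "claw": 1},
    {"x": -0.94, "y": 0.545, "z": 0, "wx": 0, "wy": 0, "wz": 0, "claw": 1},
    {"x": -0.94, "y": 0.545, "z": 0, "wx": 0, "wy": 0, "wz": 0, "claw": 1}
  ]
}}

```text
clock: 2.2
tool_pos: [0.3745, -0.2986, 0.2311]
orientation: [0.001, -0.131, 0.991, 0.0]
wrist_force: [-0.0, -0.5, 1.6]
finger_gap: 0.0856
gripper_force: 0.0
```

{"fn": "apply_moves", "kwargs": {
  "rows": [
    {"x": -0.32, "y": 0.18, "z": 0, "wx": 0, "wy": 0, "wz": 0, "claw": 1},
    {"x": -0.63, "y": 0.36, "z": 0, "wx": 0, "wy": 0, "wz": 0, "claw": 1},
    {"x": -0.94, "y": 0.545, "z": 0, "wx": 0, "wy": 0, "wz": 0, "claw": 1},
    {"x": -0.94, "y": 0.545, "z": 0, "wx": 0, "wy": 0, "wz": 0, "claw": 1}
  ]
}}

```text
clock: 2.53
tool_pos: [0.4514, -0.2218, 0.2307]
orientation: [0.0, -0.131, 0.991, 0.0]
wrist_force: [0.3, 0.3, -0.4]
finger_gap: 0.0854
gripper_force: 0.0
```

{"fn": "apply_moves", "kwargs": {
  "rows": [
    {"x": 0, "y": 0, "z": 0, "wx": 0, "wy": 0, "wz": -0.07, "claw": 1},
    {"x": 0, "y": 0, "z": 0, "wx": 0, "wy": 0, "wz": -0.15, "claw": 1},
    {"x": 0, "y": 0, "z": 0, "wx": 0, "wy": 0, "wz": -0.22, "claw": 1},
    {"x": 0, "y": 0, "z": 0, "wx": 0, "wy": 0, "wz": -0.3, "claw": 1},
    {"x": 0, "y": 0, "z": 0, "wx": 0, "wy": 0, "wz": -0.37, "claw": 1}
  ]
}}

```text
clock: 2.95
tool_pos: [0.4482, -0.2252, 0.2313]
orientation: [-0.0, -0.41, 0.912, 0.0]
wrist_force: [-0.6, -0.2, -0.0]
finger_gap: 0.0854
gripper_force: 0.0
```

{"fn": "apply_moves", "kwargs": {
  "rows": [
    {"x": 0, "y": 0, "z": 0, "wx": 0, "wy": 0, "wz": -0.07, "claw": 1},
    {"x": 0, "y": 0, "z": 0, "wx": 0, "wy": 0, "wz": -0.15, "claw": 1},
    {"x": 0, "y": 0, "z": 0, "wx": 0, "wy": 0, "wz": -0.22, "claw": 1},
    {"x": 0, "y": 0, "z": 0, "wx": 0, "wy": 0, "wz": -0.3, "claw": 1},
    {"x": 0, "y": 0, "z": 0, "wx": 0, "wy": 0, "wz": -0.37, "claw": 1}
  ]
}}

```text
clock: 3.37
tool_pos: [0.4482, -0.2253, 0.2313]
orientation: [0.0, -0.654, 0.756, -0.0]
wrist_force: [-0.1, 0.1, 0.5]
finger_gap: 0.0853
gripper_force: 0.0
```

```bash
cat >> h.py <<'E'
def goal(v,tip,deg=4.5,gap=.0855,back=.013):
    t=np.radians(deg);c,s=np.cos(t),np.sin(t)
    G=np.eye(4);y=np.array([-c,0,-s]);z=np.array([s,0,-c]);G[:3,:3]=np.c_[[0,-1,0],y,z];G[:3,3]=np.array(tip)+(gap/2+.007)*y+back*z
    return Tdisp(v)@G
def delta(G):
    D=np.linalg.inv(T_tool(read_state()))@G
    print("d",np.round(D[:3,3]*10,3),"w",np.round(R.from_matrix(D[:3,:3]).as_rotvec()/(np.pi/2),4))
E
python3 - <<'E'
from h import *
v=np.load("v.npy")
delta(goal(v,(.003,0,.140)))
E
```

```text
d [-1.759 -1.324 -0.036] w [ 0.0497 -0.0067 -0.1707]
```

{"fn": "apply_moves", "kwargs": {
  "rows": [
    {"x": -0.3, "y": -0.22, "z": 0, "wx": 0, "wy": 0, "wz": 0, "claw": 1},
    {"x": -0.6, "y": -0.44, "z": 0, "wx": 0, "wy": 0, "wz": 0, "claw": 1},
    {"x": -0.88, "y": -0.66, "z": 0, "wx": 0, "wy": 0, "wz": 0, "claw": 1},
    {"x": -0.88, "y": -0.66, "z": 0, "wx": 0, "wy": 0, "wz": 0, "claw": 1}
  ]
}}

```text
clock: 3.7
tool_pos: [0.5298, -0.1447, 0.2301]
orientation: [0.0, -0.653, 0.757, 0.0]
wrist_force: [-0.3, -0.5, -0.4]
finger_gap: 0.0856
gripper_force: 0.0
```

{"fn": "apply_moves", "kwargs": {
  "rows": [
    {"x": -0.3, "y": -0.22, "z": -0.02, "wx": 0.02, "wy": 0, "wz": -0.06, "claw": 1},
    {"x": -0.6, "y": -0.44, "z": -0.03, "wx": 0.03, "wy": 0, "wz": -0.12, "claw": 1},
    {"x": -0.88, "y": -0.66, "z": -0.04, "wx": 0.05, "wy": -0.007, "wz": -0.171, "claw": 1},
    {"x": -0.88, "y": -0.66, "z": -0.04, "wx": 0.05, "wy": -0.007, "wz": -0.171, "claw": 1},
    {"x": -0.88, "y": -0.66, "z": -0.04, "wx": 0.05, "wy": -0.007, "wz": -0.171, "claw": 1}
  ]
}}

```text
clock: 4.12
tool_pos: [0.6056, -0.07, 0.2346]
orientation: [-0.029, 0.748, -0.663, 0.026]
wrist_force: [-0.6, 0.8, 0.1]
finger_gap: 0.0853
gripper_force: 0.0
```

Run:
```python
from h import *
v=np.load("v.npy")
delta(goal(v,(.003,0,.140)))
p=shot("wrist"); im=p["color"].copy()
Q={"btn":(0,0,.07),"can":(-.041,0,.076),"e1":(-.153,.025,.051),"e2":(-.153,-.025,.051),"end":(-.153,0,.035)}
for q in ["button_top","canister"]: print(q,[(np.round(r["xy"],1).tolist(),round(r["score"],2)) for r in look_for(p,q)[:3]])
for k,X in Q.items():
    u=proj(p,(Tdisp(v)@[*X,1])[:3])[0]; print(k,u.round(1)); cv2.circle(p["color"],(int(u[0]),int(u[1])),3,(255,0,0),1)
save(p,"w1.png",None,1.4)
```

```text
d [ 0.002  0.011 -0.004] w [ 0.0003  0.0001 -0.0026]
button_top [([215.6, 219.5], 0.96)]
canister [([276.7, 232.2], 0.97), ([275.9, 52.2], 0.31)]
btn [215.4 228.2]
can [278.4 233.2]
e1 [443.7 258.2]
e2 [454.5 187.1]
end [439.7 216.4]
```

View pics/w1.png

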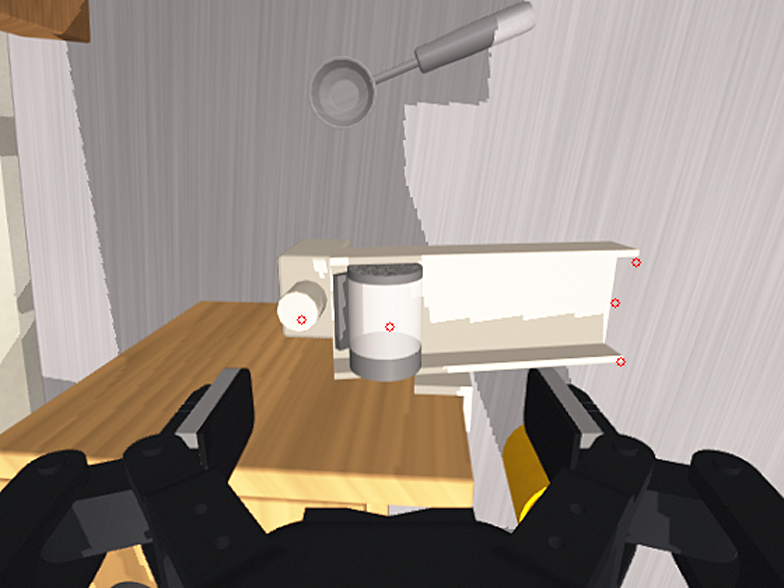

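The wrist view shows the button cap at about (298,312), the canister at (386,320) and the lane-end wall corners at (638,250) and (620,358). The finger tips are at about (245,370) and (530,370). The predictions are off by 3–8 px, so I refit with this view included.

Run:
```python
from h import *
from scipy.optimize import least_squares
import pickle;P=pickle.load(open("P.pkl","rb"));a,b=P["side"],P["top"]
w=shot("wrist"); P["w1"]=w; pickle.dump(P,open("P.pkl","wb"))
pts=[(b,(0,0,.070),(329.2,169)),(a,(0,0,.070),(328.8,211.5)),(b,(-.153,.0265,.051),(328.2,249)),(b,(-.153,-.0265,.051),(354.2,246.3)),
(b,(-.041,0,.076),(333.9,188.5)),(a,(-.041,0,.076),(307.5,211.5)),
(w,(0,0,.070),(213,222)),(w,(-.153,.025,.051),(442.9,255)),(w,(-.153,-.0265,.051),(455.7,178.5)),(w,(-.041,0,.076),(276,231))]
f=lambda v:np.concatenate([proj(p,(Tdisp(v)@[*X,1])[:3])[0]-u for p,X,u in pts])
r=least_squares(f,np.load("v.npy"),loss="soft_l1"); print(r.x,np.degrees(r.x[3]));print(np.round(f(r.x).reshape(-1,2),1).tolist())
np.save("v2.npy",r.x)
fw=lambda v:np.concatenate([proj(p,(Tdisp(v)@[*X,1])[:3])[0]-u for p,X,u in pts[6:]])
r2=least_squares(fw,r.x);print("wrist only",r2.x,np.round(r2.fun,1))
T=T_tool(read_state())
for back in (0,.013):
  for X in [(-.011,-.0427,-back),(.011,-.0427,-back),(-.011,.0427,-back),(.011,.0427,-back),(.011,-.057,-back)]:
    print(back,X,(proj(w,(T@[*X,1])[:3])[0]*1.4).round(0))
```

```text
[ 0.6500941  -0.06832547  0.11285322  0.12419018] 7.115573447977207
[[2.6, -0.1], [0.4, -0.8], [1.5, -0.1], [2.0, -1.5], [1.8, 0.4], [1.9, 1.3], [0.6, 3.4], [0.2, 0.1], [-1.7, 2.8], [0.7, -0.9]]
wrist only [ 0.65049573 -0.0700145   0.11444441  0.12089561] [-0.6  1.7  1.  -0.5 -0.5  1.4  0.2 -2.5]
0 (-0.011, -0.0427, 0) [267. 404.]
0 (0.011, -0.0427, 0) [262. 346.]
0 (-0.011, 0.0427, 0) [512. 404.]
0 (0.011, 0.0427, 0) [517. 346.]
0 (0.011, -0.057, 0) [220. 346.]
0.013 (-0.011, -0.0427, -0.013) [257. 425.]
0.013 (0.011, -0.0427, -0.013) [251. 363.]
0.013 (-0.011, 0.0427, -0.013) [522. 425.]
0.013 (0.011, 0.0427, -0.013) [528. 363.]
0.013 (0.011, -0.057, -0.013) [205. 362.]
```

Run:
```python
from h import *
v=np.load("v2.npy");print(v)
delta(goal(v,(.003,0,.079)))
```

```text
[ 0.6500941  -0.06832547  0.11285322  0.12419018]
d [0.022 0.048 0.603] w [-0.0003 -0.0002 -0.0047]
```

{"fn": "apply_moves", "kwargs": {
  "rows": [
    {"x": 0.02, "y": 0.05, "z": 0.15, "wx": 0, "wy": 0, "wz": -0.005, "claw": 1},
    {"x": 0.02, "y": 0.05, "z": 0.3, "wx": 0, "wy": 0, "wz": -0.005, "claw": 1},
    {"x": 0.02, "y": 0.05, "z": 0.45, "wx": 0, "wy": 0, "wz": -0.005, "claw": 1},
    {"x": 0.02, "y": 0.05, "z": 0.6, "wx": 0, "wy": 0, "wz": -0.005, "claw": 1},
    {"x": 0.02, "y": 0.05, "z": 0.6, "wx": 0, "wy": 0, "wz": -0.005, "claw": 1}
  ]
}}

```text
clock: 4.73
tool_pos: [0.603, -0.0736, 0.1719]
orientation: [-0.028, 0.749, -0.661, 0.024]
wrist_force: [-0.2, -0.2, -1.8]
finger_gap: 0.0854
gripper_force: 0.0
```

Run:
```python
from h import *
v=np.load("v2.npy");s=read_state();print(s["wrist_force"],s["clock"])
delta(goal(v,(.003,0,.079)))
w=shot("wrist");save(w,"w2.png",(100,100,500,400),2);t=shot("side");save(t,"s2.png",(210,150,380,280),4.7)
```

```text
[-0.20250638 -0.24275792 -1.78597436] 4.7333
d [ 0.006 -0.02  -0.029] w [ 0.0032  0.0006 -0.    ]
```

View pics/w2.png

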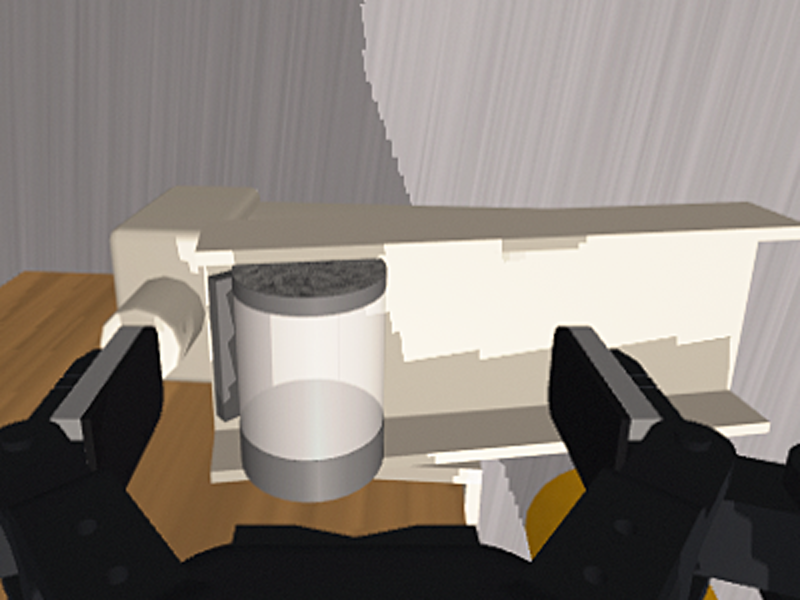

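View pics/s2.png

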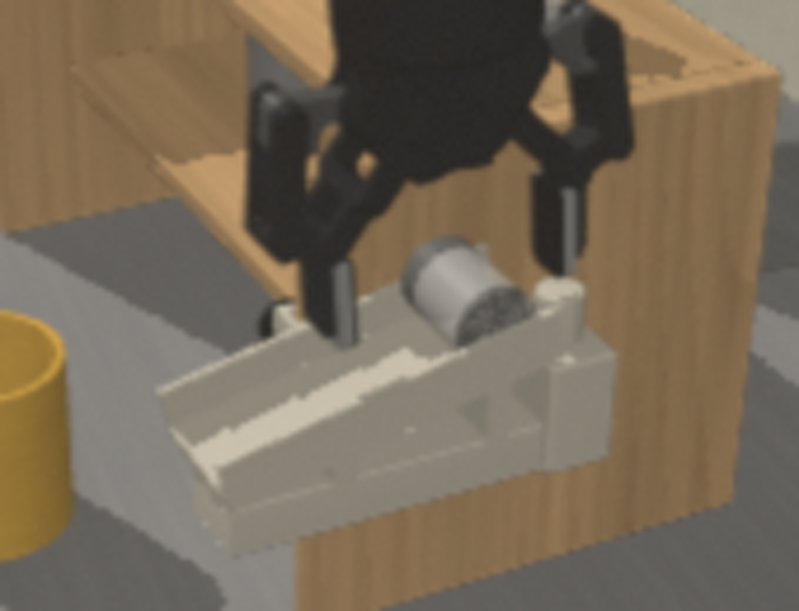

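The wrist view shows finger A's tip at (130,340), over the cap, with the canister at (310,380) between the fingers and finger B at (575,340) inside the lane. The side view agrees: tip at (560,270) just above the cap at (560,290), and finger B between the lane walls at (340,340). I go down in small steps and watch the force.

{"fn": "apply_moves", "kwargs": {
  "rows": [
    {"x": 0, "y": 0, "z": 0.02, "wx": 0, "wy": 0, "wz": 0, "claw": 1},
    {"x": 0, "y": 0, "z": 0.04, "wx": 0, "wy": 0, "wz": 0, "claw": 1},
    {"x": 0, "y": 0, "z": 0.04, "wx": 0, "wy": 0, "wz": 0, "claw": 1},
    {"x": 0, "y": 0, "z": 0.04, "wx": 0, "wy": 0, "wz": 0, "claw": 1}
  ]
}}

```text
clock: 5.17
tool_pos: [0.6056, -0.0729, 0.1715]
orientation: [-0.03, 0.75, -0.661, 0.026]
wrist_force: [-0.7, 0.7, 1.1]
finger_gap: 0.0855
gripper_force: 0.0
```

Run:
```python
from h import *
v=np.load("v2.npy")
delta(goal(v,(.003,0,.075)))
F=[]
for i in range(4): F.append(read_state()["wrist_force"]); grab_frame("top")
print(np.mean(F,0).round(2), read_state()["tool_pos"])
```

```text
d [0.01  0.009 0.005] w [-0.0008 -0.0001  0.0011]
[-0.11  0.55  0.01] [ 0.60555861 -0.07287046  0.17131599]
```

{"fn": "apply_moves", "kwargs": {
  "rows": [
    {"x": 0, "y": 0, "z": 0.02, "wx": 0, "wy": 0, "wz": 0, "claw": 1},
    {"x": 0, "y": 0, "z": 0.04, "wx": 0, "wy": 0, "wz": 0, "claw": 1},
    {"x": 0, "y": 0, "z": 0.06, "wx": 0, "wy": 0, "wz": 0, "claw": 1},
    {"x": 0, "y": 0, "z": 0.06, "wx": 0, "wy": 0, "wz": 0, "claw": 1},
    {"x": 0, "y": 0, "z": 0.06, "wx": 0, "wy": 0, "wz": 0, "claw": 1}
  ]
}}

```text
clock: 5.78
tool_pos: [0.6058, -0.0729, 0.1648]
orientation: [-0.029, 0.75, -0.661, 0.026]
wrist_force: [-0.4, -0.7, -1.0]
finger_gap: 0.0852
gripper_force: 0.0
```

Run:
```python
from h import *
F=[]
for i in range(4): F.append(read_state()["wrist_force"]); p=shot("wrist")
print(np.mean(F,0).round(2), read_state()["tool_pos"])
s=shot("side")
save(p,"w3.png",(100,100,500,400),2)
a=cv2.resize(s["color"][150:280,210:380,::-1],(800,600),interpolation=cv2.INTER_CUBIC); cv2.imwrite("pics/s3.png",a)
```

```text
[-0.35 -0.18 -0.19] [ 0.60598866 -0.07285194  0.16522344]
```

View pics/s3.png

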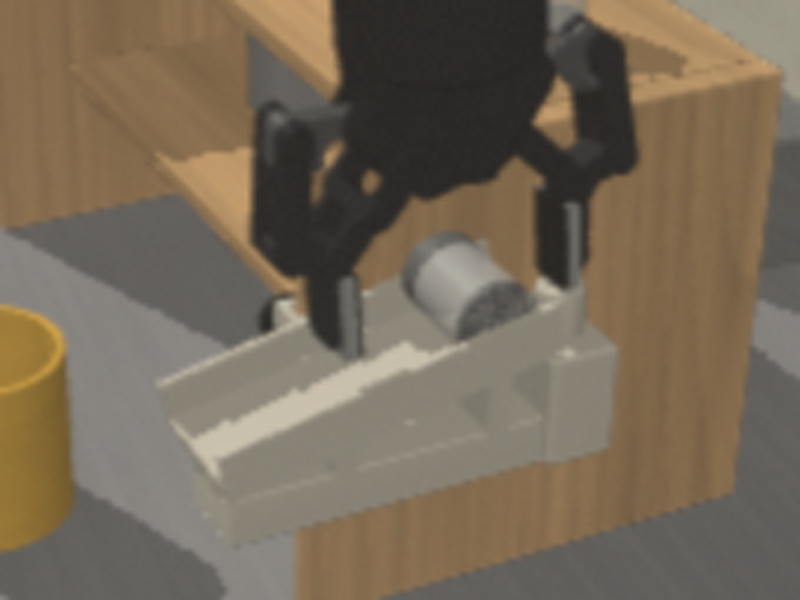

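The side view shows finger A's tip at about (562,285), touching or just above the cap. The canister is still behind the sill, and finger B stands in the lane at (345,350). Now I press.

{"fn": "apply_moves", "kwargs": {
  "rows": [
    {"x": 0, "y": 0, "z": 0.01, "wx": 0, "wy": 0, "wz": 0, "claw": 1},
    {"x": 0, "y": 0, "z": 0.02, "wx": 0, "wy": 0, "wz": 0, "claw": 1},
    {"x": 0, "y": 0, "z": 0.03, "wx": 0, "wy": 0, "wz": 0, "claw": 1},
    {"x": 0, "y": 0, "z": 0.03, "wx": 0, "wy": 0, "wz": 0, "claw": 1}
  ]
}}

```text
clock: 6.37
tool_pos: [0.6062, -0.0728, 0.1621]
orientation: [-0.03, 0.75, -0.661, 0.026]
wrist_force: [0.1, 0.7, 1.8]
finger_gap: 0.0857
gripper_force: 0.6
```

Run:
```python
from h import *
F=[]
for i in range(5): F.append(read_state()["wrist_force"]); p=grab_frame("wrist")
print(np.mean(F,0).round(2), read_state()["tool_pos"])
```

```text
[-0.92 -0.04  1.17] [ 0.60618014 -0.07281437  0.1622228 ]
```

{"fn": "apply_moves", "kwargs": {
  "rows": [
    {"x": 0, "y": 0, "z": 0.01, "wx": 0, "wy": 0, "wz": 0, "claw": 1},
    {"x": 0, "y": 0, "z": 0.02, "wx": 0, "wy": 0, "wz": 0, "claw": 1},
    {"x": 0, "y": 0, "z": 0.03, "wx": 0, "wy": 0, "wz": 0, "claw": 1},
    {"x": 0, "y": 0, "z": 0.03, "wx": 0, "wy": 0, "wz": 0, "claw": 1}
  ]
}}

```text
clock: 6.95
tool_pos: [0.6063, -0.0728, 0.159]
orientation: [-0.029, 0.75, -0.661, 0.026]
wrist_force: [-2.9, 0.1, 2.0]
finger_gap: 0.0852
gripper_force: 1.2
```

Run:
```python
from h import *
F=[]
for i in range(5): F.append(read_state()["wrist_force"]); p=grab_frame("wrist")
print(np.mean(F,0).round(2), read_state()["tool_pos"])
```

```text
[-2.22  0.17  2.42] [ 0.60633556 -0.07285598  0.15918578]
```

Run:
```python
from h import *
p=shot("wrist");s=shot("side")
a=cv2.resize(s["color"][170:260,250:370,::-1],(800,600),interpolation=cv2.INTER_CUBIC)
b=cv2.resize(p["color"][150:350,130:430,::-1],(800,533),interpolation=cv2.INTER_CUBIC)
cv2.imwrite("pics/c4.png",np.vstack([cv2.resize(a,(800,600))[:,:],b])[::1]);
im=cv2.imread("pics/c4.png");cv2.imwrite("pics/c4.png",cv2.resize(im,(423,600)))
cv2.imwrite("pics/c4.png",np.hstack([cv2.resize(a,(400,300)),cv2.resize(b,(400,300))]))
```

```text
(no output)
```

View pics/c4.png

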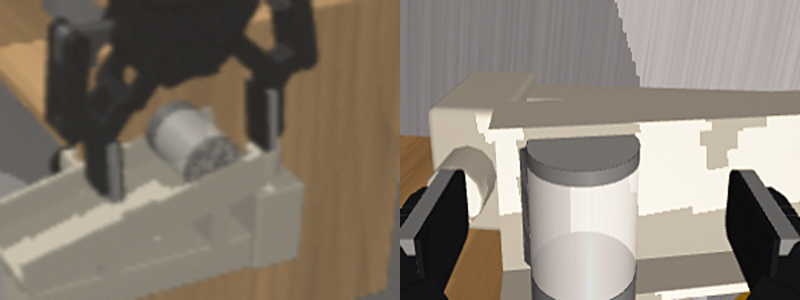

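The side crop shows finger A resting on the cap at (268,148). The wrist crop shows the canister still behind the sill at about (585,220), with finger B clear of it in the lane. The sideways force looks like tip friction, so from here I press straight down in world axes.

{"fn": "apply_moves", "kwargs": {
  "rows": [
    {"x": 0, "y": 0.006, "z": 0.01, "wx": 0, "wy": 0, "wz": 0, "claw": 1},
    {"x": 0, "y": 0.008, "z": 0.02, "wx": 0, "wy": 0, "wz": 0, "claw": 1},
    {"x": 0, "y": 0.01, "z": 0.03, "wx": 0, "wy": 0, "wz": 0, "claw": 1},
    {"x": 0, "y": 0.01, "z": 0.03, "wx": 0, "wy": 0, "wz": 0, "claw": 1}
  ]
}}

```text
clock: 7.63
tool_pos: [0.6063, -0.0728, 0.1563]
orientation: [-0.03, 0.75, -0.661, 0.027]
wrist_force: [0.7, 0.7, 3.5]
finger_gap: 0.0854
gripper_force: 1.8
```

Run:
```python
from h import *
F=[]
for i in range(5): F.append(read_state()["wrist_force"]); p=grab_frame("wrist")
print(np.mean(F,0).round(2), read_state()["tool_pos"],[np.round(r["xy"],0) for r in look_for(p,"canister")][:2])
```

```text
[0.97 0.41 3.68] [ 0.60622011 -0.07285573  0.15642192] [array([344., 304.])]
```

{"fn": "apply_moves", "kwargs": {
  "rows": [
    {"x": 0, "y": 0.001, "z": 0.01, "wx": 0, "wy": 0, "wz": 0, "claw": 1},
    {"x": 0, "y": 0.002, "z": 0.02, "wx": 0, "wy": 0, "wz": 0, "claw": 1},
    {"x": 0, "y": 0.003, "z": 0.03, "wx": 0, "wy": 0, "wz": 0, "claw": 1},
    {"x": 0, "y": 0.003, "z": 0.03, "wx": 0, "wy": 0, "wz": 0, "claw": 1}
  ]
}}

```text
clock: 8.27
tool_pos: [0.6062, -0.0729, 0.1533]
orientation: [-0.03, 0.75, -0.661, 0.027]
wrist_force: [3.0, -0.0, 5.6]
finger_gap: 0.0856
gripper_force: 2.5
```

Run:
```python
from h import *
F=[]
for i in range(5): F.append(read_state()["wrist_force"]); p=shot("wrist")
print(np.mean(F,0).round(2), read_state()["tool_pos"],[np.round(r["xy"],0) for r in look_for(p,"canister")][:2])
s=shot("side")
a=cv2.resize(s["color"][170:260,250:370,::-1],(400,300),interpolation=cv2.INTER_CUBIC)
b=cv2.resize(p["color"][150:350,130:430,::-1],(400,300),interpolation=cv2.INTER_CUBIC)
cv2.imwrite("pics/c5.png",np.hstack([a,b]))
```

```text
[3.33 0.38 4.96] [ 0.60608594 -0.07289132  0.15338924] [array([346., 305.])]
```

View pics/c5.png

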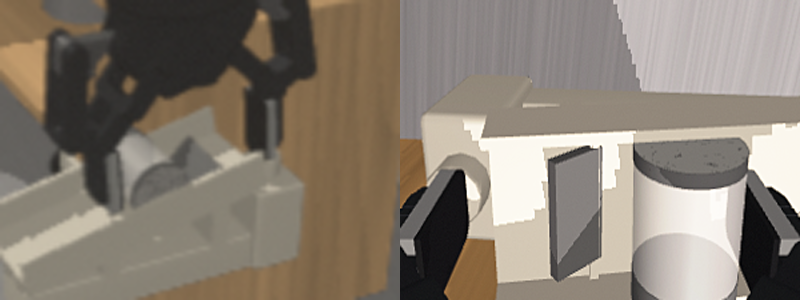

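The wrist crop shows the canister past the sill, lying against finger B's face at about (690,220), with the pusher moved forward to (575,215). I press the last millimetres.

{"fn": "apply_moves", "kwargs": {
  "rows": [
    {"x": 0, "y": -0.002, "z": 0.005, "wx": 0, "wy": 0, "wz": 0, "claw": 1},
    {"x": 0, "y": -0.003, "z": 0.01, "wx": 0, "wy": 0, "wz": 0, "claw": 1},
    {"x": 0, "y": -0.003, "z": 0.015, "wx": 0, "wy": 0, "wz": 0, "claw": 1},
    {"x": 0, "y": -0.003, "z": 0.015, "wx": 0, "wy": 0, "wz": 0, "claw": 1}
  ]
}}

```text
clock: 8.95
tool_pos: [0.606, -0.0729, 0.1527]
orientation: [-0.03, 0.75, -0.661, 0.027]
wrist_force: [0.1, 0.8, 8.6]
finger_gap: 0.0854
gripper_force: 5.0
```

Run:
```python
from h import *
F=[]
for i in range(6): F.append(read_state()["wrist_force"]); p=shot("wrist")
print(np.mean(F,0).round(2), read_state()["tool_pos"],[np.round(r["xy"],0) for r in look_for(p,"canister")][:2])
```

```text
[-0.26  0.85  9.42] [ 0.60604233 -0.07289109  0.15273356] [array([350., 306.])]
```

Run:
```python
from h import *
v=np.load("v2.npy")
for k in range(3):
    p=shot("wrist");s=shot("side"); c=look_for(p,"canister")[0]["xy"]; d=look_for(s,"canister"); 
    X=None
    for e in d:
        X,er=tri([ray(p,c),ray(s,e["xy"])])
        print(np.round(c,1),np.round(e["xy"],1),(np.linalg.inv(Tdisp(v))@[*X,1])[:3].round(4),np.round(er,4))
st=read_state();print(st["clock"],st["wrist_force"],st["tool_pos"])
```

```text
[349.8 306.1] [291.8 220.6] [-0.0748  0.0015  0.0681] [0.0001 0.0001]
[349.5 306.8] [294.6 222. ] [-0.0729 -0.0008  0.0681] [0.0027 0.0027]
[349.9 305.8] [205.  240.6] [-0.143   0.1347 -0.0667] [0.0575 0.0575]
9.9 [0.63912381 1.28458248 9.60017723] [ 0.60602902 -0.07289883  0.1527333 ]
```

The canister lies still at x ≈ -74 mm and z ≈ 68 mm in the dispenser's frame, resting on the lane against the finger. The button is at its stop at about 9.5 N. I hand the job in.

```bash
python3 -c "
from plant import *
print(finish_job())"
```

```text
the job is handed in; nothing more can be done
None
```

The job is handed in: one finger holds the button fully down, and the kicked-out canister lies still against the other finger on the lane at x ≈ -74 mm, with nothing else seen touched (10 s used; the judging result wasn't shown).

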